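Pin and lock the tray on the laboratory shaker

TASK

Fasten the sliding tray onto the shaker: push the tapered drift fully home through the round holes of tray and platform so that it draws the tray into line, and leave it there. Then take the T-toggle from its sloping rest, stand it upright, lower it fully through the long slot and let go so that it hangs there by its collar; take it again by its flat handle from above and turn it a quarter turn, so that its foot lies square across the slot and holds, and let go. Leave the glass bottle and the beaker alone.

Things in the scene. Friction and masses are not known exactly. Their poses are not given: they have to be found in the camera images.
- shaker: Bench shaker: white box 260 x 220 x 50 mm, origin at its underside; x points away from the robot (yaw up to 0.3 rad). On posts above it an aluminium platform (240 x 200 x 8 mm, top 118 mm up), and on that a steel tray (214 x 160 x 8 mm, top 126 mm up) with 10 mm high lips along its edges 78 mm to either side in y; guide bars at its x ends 4 mm above its top. 58 mm clear under the platform.
- slot (a point): Centre of the slot in the fixed platform, given at the height of the tray's top face (126 mm); axes as the shaker's. Platform and tray each have the same slot right through, 56 mm long (along x), 19 mm wide (along y).
- pin_hole (a point): Centre of the round hole in the fixed platform, given at the height of the tray's top face (126 mm); axes as the shaker's. 100 mm from the slot's centre along -x (toward the robot). Platform and tray each have this hole right through, 26 mm in diameter.
- tray (a joint): How far the tray has slid on the platform along the shaker's +y, in m: 0 = its slot and hole lie exactly over the platform's. It starts 8.5 to 11 mm off in +y, which leaves the slot too narrow for the toggle. It slides with about 3 N of friction, stays where it is left, does not turn or lift.
- drift_grip (a point): Centre of the upright drift's round black handle (28 mm across, 40 mm high); z up. Below: a steel shoulder 36 mm across, 6 mm thick, underside 26 mm below this point; then a steel pin 63 mm long, 24 mm across for 18 mm, then tapering to 6 mm at the tip, 89 mm below this point. Fully home the shoulder lies on the tray, this point 26 mm above the tray's top. 0.2 kg.
- drift_stand: White stand, 90 x 90 mm base, 80 mm high; origin at the centre of its underside. At the start the drift hangs by its shoulder in a 28 mm hole in the middle of its top plate; lift it straight up by 65 mm to clear.
- toggle_grip (a point): Centre of the toggle's flat black handle, 48 mm wide (x), 14 thick (y), 50 high (z, from foot to handle). Toward -z: round steel collar 34 mm across, 6 thick, underside 31 mm from this point; 12 mm stem; foot bar 48 (along x) x 12 x 12 mm, underside 67 mm from this point. Handle and foot lie in one plane. Hanging home, this point is 31 mm above the tray's top. 0.2 kg.
- rest: White rest, base 150 x 80 mm, origin underneath. At the start the toggle leans in it at 45 degrees: foot low, handle high, plane of the handle upright, handle centre 83 mm up. The rest's x is the level direction from foot to handle, away from the robot. A 10 mm wide rail carries its lower edge; low cheeks hold the foot. Lift it straight up by 60 mm to clear.
- bottle: Glass bottle with blue cap, 72 mm across, 130 mm high, origin at its underside. Leave alone.
- beaker: Glass beaker, 70 mm across, 90 mm high, origin at its underside. Leave alone.
Things that resemble listed ones, but are neither listed nor needed, are in the scene too. Leave any purple look-alike of the part that bears toggle_grip alone.

How it is judged:
By the outcome, as a careful person would: the job done as asked, in the order asked, and still so for the second after the job is handed in, with the robot touching nothing.
It also fails if it takes over 70 s, if anything falls off the work surface, if the arm or the gripper's body presses on something with over 40 N, if the wrist force passes 120 N, or if a joint passes its speed limit or range.

ROBOT

A 6-joint arm with a two-finger parallel gripper is mounted at the origin on the work surface. World frame = base frame: x ahead of the robot, y to its left, z up, the work surface at z = 0. Lengths are in m, angles in rad, forces in N, time in s.
With the tool pointing down it reaches from about 0.3 to 0.875 m from the base axis. Payload 6.4 kg.
Tool frame: the origin (TCP) lies midway between the tips of the shut fingers; the grasp point (between the pads) lies 19 mm behind it; z points along the fingers, y is the line along which they close (so a half turn about z gives the same grasp; the last joint's range is limited). The gripper opens to 85 mm and grips with 20 to 120 N. Pads are 22 mm wide; open, the fingers measure 114 mm over their backs; the gripper's body (76 mm by 85 mm) begins 54 mm behind the grasp point. The pads swing forward as they close: fully open they stand 13 mm farther back than shut.
Start: joints at [1.104, 0.181, 1.607, -0, 1.354, -0.206], TCP at [0.148, 0.556, 0.231] pointing down, gripper open.
Joint ranges: [-2.99, 2.99], [-0.89, 2.07], [0.3, 2.58], [-1.14, 4.28], [0, 2.63], [-3.12, 3.12]. Speed limits (rad/s): [2.57, 2.57, 3.01, 3.14, 3.14, 3.14].

INTERFACE

Orientations are given as a unit quaternion [w, x, y, z].
In Python, from bench import sensors, vision, ctrl gives the robot as it stands.
- The arm moves only by the tool carry_out, never from a script. Its argument "deltas" is text: rows parted by semicolons, each of 7 numbers parted by spaces: the shift along the tool's x, y, z in mm, then the turn, a rotation vector about the tool's x, y, z in rad, then the closure, from 0 (fully open) to 1 (shut). In form: tx ty tz ax ay az claw; .... A call has 1 to 12 rows; each row is the pose to reach, as a shift and turn from the pose commanded when the call began, along the tool's axes at that moment; what a row does not reach only later rows make up. A row lasts 1/8 s, in which the tool goes at most 62.5 mm and 10.7 degrees, less where a joint would pass 70% of its speed; a pose out of reach is approached as far as the arm can. A call with a gripper value outside its range is refused whole. The fingers move at their own pace and stop on an object; the grip force is fixed at half the most. Time passes only in rows, so rows that repeat a pose let the fingers close. It gives the time, the measured TCP pose, the force, the opening and the grip force at its end, in the units of the state.
- sensors.get_obs(): the state, without advancing time (a new reading comes with each control period).
- vision.camera(name): name is "side" or "top"; returns the picture (420x560x3 uint8, blue, green, red); there is no depth.
- vision.camera_model(name): a dict with "K" (3x3 intrinsics, pixels), "extrinsics" (4x4, takes a point from world to camera coordinates). Camera axes: x right, y down, z forward; pixel columns grow to the right and rows downward; lengths in m; the calibration is good to about 2 mm. A picture is of the moment at which its call begins. camera_model takes no time and is no camera call.
- ctrl.hand_in(): hands the job in; it is judged then, once.
The state is a dict: "time_s": time; "q": joint angles; "dq": joint speeds; "joint_efforts": joint torques, N m; "eef_pos": TCP position; "eef_rot": TCP orientation; "wrist_force": force on the tool from outside, world axes, zero at the start; "torque": the same for the moment, N m; "opening": opening from 0.0 (shut) to 1.0 (fully open); "grasp_force": force on a finger pad.
Only numpy, scipy, OpenCV 4.12 (cv2) and the standard library are available. Lean on these libraries where they do the work, as an engineer would, in place of code of your own. Each camera call takes 0.05 s, during which the arm holds its last target. There are 200 camera calls.

## Working session

There is one attempt and no reset: what is moved stays moved. The work goes in short steps, Python scripts to look and compute and a tool call to move; the robot and the scene stay as the last step left them, time stands still between calls to the robot, and variables do not carry over. Pictures are saved under pics/ and viewed, at most 13 in all, crops included, and the job is handed in when it is done.

Besides the shell and the picture viewer there is one more tool, called in YAML: its name, and indented under it one key for each argument. carry_out: Moves the arm, as the interface text tells. Its arguments: {"type":"object","properties":{"deltas":{"type":"string"}},"required":["deltas"]}

```bash
mkdir -p pics; ls
python3 - <<'E'
from bench import sensors, vision
import cv2,numpy as np
o=sensors.get_obs();print(o)
for n in("side","top"):
    cv2.imwrite(f"pics/{n}0.png",vision.camera(n))
    m=vision.camera_model(n);print(n,np.array(m["K"]).round(1).tolist(),np.array(m["extrinsics"]).round(4).tolist())
E
```

```text
pics
{'time_s': 0.0, 'q': array([ 1.10369857e+00,  1.81519842e-01,  1.60802011e+00, -4.89809070e-05,
        1.35379123e+00, -2.06336161e-01]), 'dq': array([ 0.00091508, -0.00015726,  0.00095465,  0.00133199, -0.0003673 ,
       -0.00126065]), 'joint_efforts': array([ 2.51001045e-03, -4.44848907e+01, -3.51355219e+01,  4.57460067e-05,
        8.70056654e-03,  2.16263163e-05]), 'eef_pos': array([0.1480063 , 0.5550482 , 0.23039022]), 'eef_rot': array([-2.64628151e-04,  1.30006422e-01,  9.91512770e-01, -8.28351702e-04]), 'wrist_force': array([0.0829168 , 0.43769041, 0.04300404]), 'torque': array([-0.06151986,  0.03403353, -0.04599866]), 'grasp_force': 0.0, 'opening': 0.9997546901945453}
side [[467.9, 0.0, 274.6], [0.0, 467.9, 208.9], [0.0, 0.0, 1.0]] [[0.9328, -0.3601, 0.0171, -0.4783], [-0.1897, -0.5306, -0.8261, 0.1845], [0.3065, 0.7673, -0.5633, 0.9037], [0.0, 0.0, 0.0, 1.0]]
top [[428.9, 0.0, 276.8], [0.0, 428.9, 212.4], [0.0, 0.0, 1.0]] [[0.0062, -1.0, -0.0049, -0.0017], [-0.9933, -0.0055, -0.1155, 0.5345], [0.1154, 0.0056, -0.9933, 0.9582], [0.0, 0.0, 0.0, 1.0]]
```

View pics/side0.png

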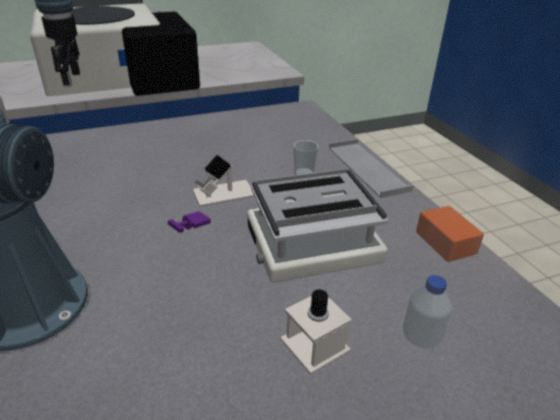

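View pics/top0.png

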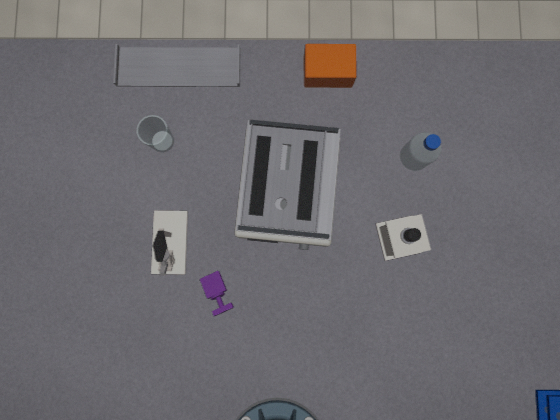

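The side view shows the toggle in its rest at (217,168), a purple look-alike lying at (190,220), the shaker at (315,220) and the drift at (319,303). In the top view the black-handled toggle is at (162,247), the purple one at (216,292), the slot at (286,157), the hole at (281,203) and the drift at (412,235). The black-handled toggle in the white rest is the one described, so I'll confirm it in an enlarged crop.

```bash
cat > h.py <<'E'
import numpy as np,cv2
from bench import sensors,vision
from scipy.spatial.transform import Rotation as R
def ray(n,uv):
    m=vision.camera_model(n);K=np.array(m["K"]);E=np.array(m["extrinsics"])
    d=E[:3,:3].T@np.linalg.solve(K,[uv[0],uv[1],1.]);return -E[:3,:3].T@E[:3,3],d
def on(n,uv,z):
    c,d=ray(n,uv);return c+d*(z-c[2])/d[2]
def two(a,b):
    (c,d),(e,f)=ray("top",a),ray("side",b)
    s=np.linalg.lstsq(np.c_[d,-f],e-c,rcond=None)[0];p,q=c+s[0]*d,e+s[1]*f
    return (p+q)/2,np.linalg.norm(p-q)
def proj(n,p):
    m=vision.camera_model(n);E=np.array(m["extrinsics"]);q=np.array(m["K"])@(E[:3,:3]@p+E[:3,3]);return q[:2]/q[2]
def goal(p,yaw=None,q=None):
    "mm shift and rotvec in tool axes from measured pose to TCP p, tool down with tool-x at yaw"
    o=sensors.get_obs();T=R.from_quat(np.roll(o["eef_rot"],-1))
    G=q if q is not None else R.from_euler('z',yaw)*R.from_euler('x',np.pi)
    return (T.inv().apply(np.array(p)-o["eef_pos"])*1000).round(1),(T.inv()*G).as_rotvec().round(3)
def blobs(mask,minA=15):
    n,l,s,c=cv2.connectedComponentsWithStats(mask.astype(np.uint8));return [(s[i].tolist(),c[i].round(1).tolist()) for i in range(1,n) if s[i,4]>=minA]
E
python3 - <<'E'
from h import *
t=cv2.imread("pics/top0.png");s=cv2.imread("pics/side0.png")
r=lambda im,x,y,w,h,W,H:cv2.resize(im[y:y+h,x:x+w],(W,H),interpolation=cv2.INTER_CUBIC)
a=np.hstack([r(t,230,115,120,145,480,580),np.vstack([r(t,145,205,53,75,212,300),r(s,190,145,80,70,320,280)[:,:212]])])
cv2.imwrite("pics/c1.png",a)
for n,im in(("top",t),("side",s)):
    print(n,"black",blobs(im.max(2)<40))
    print(n,"white",[b for b in blobs((im.min(2)>165),100)])
E
```

```text
top black [([258, 136, 12, 7, 28], [264.2, 139.4]), ([306, 141, 10, 5, 20], [310.4, 143.0]), ([255, 143, 15, 20, 66], [263.0, 155.0]), ([304, 147, 7, 5, 17], [306.8, 149.7]), ([303, 157, 8, 9, 26], [306.0, 161.3]), ([306, 165, 9, 6, 19], [310.6, 168.4]), ([254, 166, 13, 15, 61], [259.4, 172.3]), ([255, 182, 11, 14, 40], [259.8, 188.9]), ([404, 229, 9, 12, 46], [407.2, 235.6]), ([154, 235, 12, 26, 133], [160.4, 247.1])]
top white [([154, 211, 32, 63, 1092], [174.0, 235.1]), ([387, 215, 41, 42, 723], [405.3, 234.9])]
side black [([39, 7, 22, 7, 43], [49.2, 11.1]), ([123, 12, 76, 84, 4918], [161.8, 56.1]), ([43, 15, 36, 70, 1353], [63.5, 44.5]), ([35, 135, 6, 6, 18], [38.0, 137.4]), ([15, 140, 38, 59, 1260], [35.6, 169.4]), ([206, 156, 24, 22, 302], [217.3, 166.9]), ([0, 178, 24, 24, 231], [8.3, 191.9]), ([271, 178, 71, 14, 359], [305.4, 184.0]), ([0, 199, 7, 4, 16], [2.8, 200.7]), ([20, 201, 9, 9, 28], [24.4, 204.9]), ([284, 201, 77, 16, 457], [321.0, 208.2]), ([249, 223, 7, 20, 40], [252.0, 232.6]), ([311, 290, 16, 26, 336], [318.7, 302.8])]
side white [([78, 5, 80, 26, 636], [127.9, 19.4]), ([34, 11, 9, 22, 145], [37.7, 23.3]), ([194, 180, 58, 24, 647], [225.1, 192.3]), ([249, 209, 137, 60, 782], [310.8, 250.1]), ([280, 214, 100, 22, 675], [327.6, 224.5]), ([286, 297, 64, 42, 1070], [317.3, 317.9]), ([282, 333, 67, 38, 610], [304.0, 349.1])]
```

View pics/c1.png

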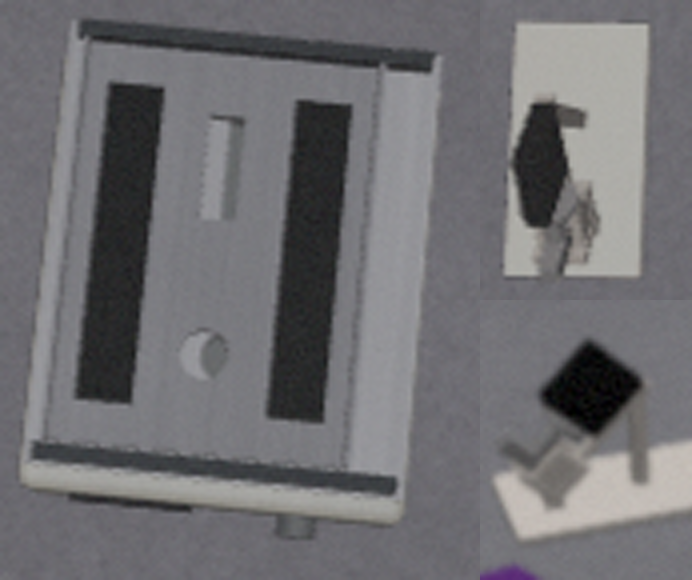

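The crop confirms it: the black-handled toggle leans in the white rest, foot toward the robot and handle away. The tray is shifted left (+y). The tray hole is at about px (281,203.5) and the guide-bar ends are at crop (78,22), (437,55), (32,442) and (396,485).

Run:
```python
from h import *
t=cv2.imread("pics/top0.png");s=cv2.imread("pics/side0.png")
for th in(55,70):
    print(th,"top",[b for b in blobs(t.max(2)<th,40) if b[0][4]<3000])
    print(th,"side",[b for b in blobs(s.max(2)<th,100) if b[0][0]>190 and b[0][4]<3000])
c=lambda x,y:(230+(x+.5)/4-.5,115+(y+.5)/4-.5)
P=[on("top",c(*p),.130) for p in[(78,22),(437,55),(396,485),(32,445)]]
print("bars",np.round(P,4).tolist(),np.mean(P,0).round(4))
for a,b in((3,0),(2,1),):v=P[b]-P[a];print("yawx",np.arctan2(v[1],v[0]),np.linalg.norm(v))
for a,b in((1,0),(2,3)):v=P[b]-P[a];print("yawy",np.arctan2(-v[0],v[1]),np.linalg.norm(v))
print("tray hole",on("top",c(204,354),.126).round(4))
S=[on("top",c(*p),.126) for p in[(208,114),(244,119),(234,221),(199,218)]]
print("tray slot",np.mean(S,0).round(4),np.linalg.norm(S[0]-S[3]),np.linalg.norm(S[0]-S[1]))
for i in blobs(t.min(2)>150,300):print(i)
# stands outline in top view
for nm,(x,y,w,h) in dict(rest=(145,200,50,85),stand=(370,205,70,65)).items():
    m=(t[y:y+h,x:x+w].min(2)>135).astype(np.uint8)
    k=max(cv2.findContours(m,0,2)[0],key=cv2.contourArea);r=cv2.minAreaRect(k);print(nm,r,(cv2.boxPoints(r)+[x,y]).round(1).tolist())
    if nm=="rest":print([on("top",p,.005).round(4).tolist() for p in cv2.boxPoints(r)+[x,y]])
```

```text
55 top [([253, 124, 72, 8, 88], [289.5, 127.2]), ([249, 136, 22, 79, 1019], [259.6, 175.2]), ([297, 140, 21, 80, 1027], [307.0, 180.1]), ([404, 228, 17, 14, 176], [411.8, 234.6]), ([154, 231, 13, 31, 285], [159.8, 245.8])]
55 side [([206, 156, 24, 22, 321], [217.3, 166.8]), ([270, 177, 73, 15, 430], [305.7, 183.8]), ([283, 200, 79, 17, 530], [321.3, 208.1]), ([311, 290, 16, 26, 360], [318.7, 302.5])]
70 top [([114, 46, 5, 39, 45], [117.1, 66.2]), ([250, 120, 88, 13, 409], [294.0, 126.2]), ([249, 136, 22, 80, 1078], [259.5, 175.4]), ([297, 140, 21, 81, 1080], [306.9, 180.0]), ([239, 226, 90, 12, 266], [283.7, 231.5]), ([404, 228, 17, 14, 184], [411.7, 234.7]), ([153, 231, 14, 31, 293], [159.8, 245.9]), ([247, 238, 31, 5, 55], [262.5, 240.3]), ([536, 390, 3, 30, 57], [537.0, 404.4]), ([547, 395, 3, 25, 52], [547.8, 407.5]), ([239, 400, 74, 20, 123], [274.7, 405.9]), ([259, 409, 6, 11, 44], [260.7, 415.0]), ([289, 409, 7, 11, 46], [293.0, 415.0])]
70 side [([467, 0, 29, 10, 106], [482.0, 3.7]), ([513, 0, 47, 68, 1143], [541.3, 21.8]), ([491, 9, 33, 65, 581], [506.2, 36.4]), ([250, 88, 4
[... 623 characters left out ...]
3 0.18884169363342945
tray hole [ 0.5431 -0.007   0.126 ]
tray slot [ 0.6425 -0.0157  0.126 ] 0.056423411617538013 0.019288441712751944
([153, 211, 34, 63, 1297], [173.1, 235.2])
([386, 215, 44, 43, 1061], [407.2, 235.7])
([236, 231, 93, 13, 304], [282.2, 237.0])
rest ((23.73219108581543, 41.7308235168457), (33.49555206298828, 62.69775390625), 2.12109637260437) [[150.8, 272.4], [153.2, 209.8], [186.6, 211.0], [184.3, 273.7]]
[[0.395, 0.2944, 0.005], [0.5422, 0.2948, 0.005], [0.5397, 0.2153, 0.005], [0.3926, 0.2162, 0.005]]
stand ((33.11765670776367, 31.47058868408203), (38.80569839477539, 46.566837310791016), 75.96376037597656) [[375.8, 223.3], [421.0, 212.0], [430.4, 249.6], [385.2, 260.9]]
```

Run:
```python
from h import *
from scipy.ndimage import map_coordinates
t=cv2.imread("pics/top0.png").mean(2)
yaw=-.092;x=np.array([np.cos(yaw),np.sin(yaw),0]);y=np.array([-x[1],x[0],0])
def prof(C,half,z):
    ys=np.arange(-.018,.0181,.0015);o=[]
    for v in ys:
        o.append(np.mean([map_coordinates(t,[[p[1]],[p[0]]],order=1)[0] for u in np.linspace(-half,half,9) for p in[proj("top",np.r_[C,z]+u*x+v*y)]]))
    return list(zip((ys*1000).round(1).tolist(),np.round(o).astype(int).tolist()))
print("slot",prof([.6425,-.0157],.020,.118));print("hole",prof([.5431,-.007],.004,.118))
d=two((411.7,234.7),(318.7,302.6));g=two((159.8,245.9),(217.3,166.8))
print("drift",d,"toggle",g)
for nm,b in(("drift",d[0]),("tog",g[0])):print(nm,proj("top",b),proj("side",b))
```

```text
slot [(-18.0, 125), (-16.5, 125), (-15.0, 125), (-13.5, 125), (-12.0, 123), (-10.5, 118), (-9.0, 108), (-7.5, 104), (-6.0, 104), (-4.5, 107), (-3.0, 115), (-1.5, 130), (0.0, 143), (1.5, 146), (3.0, 147), (4.5, 147), (6.0, 146), (7.5, 141), (9.0, 133), (10.5, 126), (12.0, 124), (13.5, 125), (15.0, 125), (16.5, 125), (18.0, 124)]
hole [(-18.0, 124), (-16.5, 124), (-15.0, 123), (-13.5, 120), (-12.0, 112), (-10.5, 106), (-9.0, 106), (-7.5, 106), (-6.0, 106), (-4.5, 105), (-3.0, 106), (-1.5, 106), (0.0, 111), (1.5, 123), (3.0, 143), (4.5, 149), (6.0, 150), (7.5, 150), (9.0, 149), (10.5, 146), (12.0, 139), (13.5, 129), (15.0, 126), (16.5, 127), (18.0, 125)]
drift (array([ 0.47960978, -0.28373584,  0.1082191 ]), np.float64(0.00048452971517460696)) toggle (array([0.45351246, 0.25354386, 0.08568826]), np.float64(0.000845597788110305))
drift [411.65871266 234.80744771] [318.84609433 302.58232748]
tog [159.74090889 246.08887796] [217.46759248 166.79888234]
```

```bash
python3 -c "
from h import *
print(goal([.480,-.284,.2],np.pi-.092))"
```

```text
(array([-537.1, -725.1,   31.4]), array([-0.002, -0.   , -0.169]))
```

carry_out:
  deltas: "-537 -725 0 0 0 -0.169 0;-537 -725 0 0 0 -0.169 0;-537 -725 0 0 0 -0.169 0;-537 -725 0 0 0 -0.169 0;-537 -725 0 0 0 -0.169 0;-537 -725 0 0 0 -0.169 0;-537 -725 0 0 0 -0.169 0;-537 -725 0 0 0 -0.169 0;-537 -725 0 0 0 -0.169 0;-537 -725 0 0 0 -0.169 0;-537 -725 0 0 0 -0.169 0;-537 -725 0 0 0 -0.169 0"

```text
time_s: 1.6
eef_pos: [0.4244, -0.144, 0.2311]
eef_rot: [0.0, 0.046, 0.999, 0.0]
wrist_force: [0.5, 0.7, 0.8]
opening: 0.998
grasp_force: 0.0
```

```bash
python3 -c "
from h import *
print(goal([.480,-.284,.2],np.pi-.092))"
```

```text
(array([ -68.4, -134.2,   31.1]), array([ 0.   ,  0.   , -0.001]))
```

carry_out:
  deltas: "-68 -134 31 0 0 0 0;-68 -134 31 0 0 0 0;-68 -134 31 0 0 0 0;-68 -134 31 0 0 0 0.2;-68 -134 31 0 0 0 0.3"

```text
time_s: 2.22
eef_pos: [0.4792, -0.2807, 0.1999]
eef_rot: [-0.0, 0.046, 0.999, 0.001]
wrist_force: [-0.5, 0.3, -0.9]
opening: 0.698
grasp_force: 0.0
```

```bash
python3 -c "
from h import *
print(sensors.get_obs()['eef_pos'],goal([.480,-.284,.093],np.pi-.092))
t=vision.camera('top');s=vision.camera('side')
f=lambda i,x,y:cv2.resize(i[y:y+100,x:x+130],(390,300),interpolation=2)
cv2.imwrite('pics/d1.png',np.hstack([f(t,350,180),f(s,250,230)]))"
```

```text
[ 0.47917369 -0.28066671  0.19988771] (array([ -1.2,  -3.4, 106.9]), array([ 0.001, -0.001,  0.   ]))
```

View pics/d1.png

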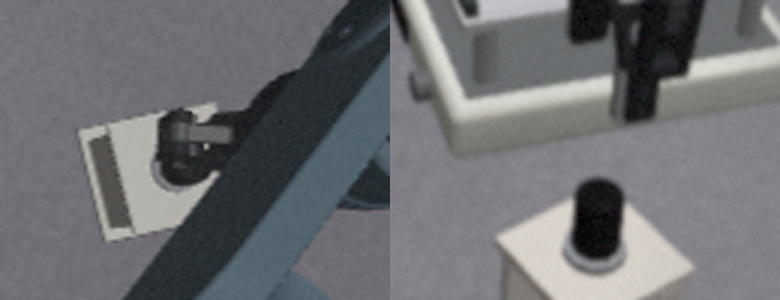

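The gripper stands over the drift: the handle is at side-crop (598,215) and the fingers sit directly above it. Descending now.

carry_out:
  deltas: "-1 -3 55 0 0 0 0.3;-1 -3 95 0 0 0 0.3;-1 -3 107 0 0 0 0.3;-1 -3 107 0 0 0 0.3;-1 -3 107 0 0 0 1;-1 -3 107 0 0 0 1;-1 -3 107 0 0 0 1;-1 -3 107 0 0 0 1;-1 -3 107 0 0 0 1"

```text
time_s: 3.45
eef_pos: [0.4814, -0.2851, 0.0955]
eef_rot: [0.001, 0.046, 0.999, -0.001]
wrist_force: [0.3, 1.8, 7.1]
opening: 0.312
grasp_force: 58.6
```

carry_out:
  deltas: "0 0 -30 0 0 0 1;0 0 -80 0 0 0 1;0 0 -140 0 0 0 1;0 0 -145 0 0 0 1;0 0 -145 0 0 0 1"

```text
time_s: 4.08
eef_pos: [0.4802, -0.2845, 0.2385]
eef_rot: [0.0, 0.046, 0.999, -0.0]
wrist_force: [0.4, -0.2, -2.8]
opening: 0.307
grasp_force: 59.7
```

```bash
python3 -c "
from h import *
print(sensors.get_obs()['eef_pos'],goal([.5426,-.0123,.24],np.pi-.092))"
```

```text
[ 0.48019561 -0.28450217  0.23850093] (array([-37.2, 276.8,  -1.6]), array([-0.   ,  0.001,  0.   ]))
```

carry_out:
  deltas: "-8 60 -2 0 0 0 1;-16 120 -2 0 0 0 1;-24 180 -2 0 0 0 1;-32 235 -2 0 0 0 1;-37 268 -2 0 0 0 1;-37 277 -2 0 0 0 1;-37 277 -2 0 0 0 1;-37 277 -2 0 0 0 1"

```text
time_s: 5.08
eef_pos: [0.5421, -0.0133, 0.2395]
eef_rot: [-0.001, 0.047, 0.999, -0.0]
wrist_force: [0.3, 0.5, -2.8]
opening: 0.309
grasp_force: 60.0
```

```bash
python3 -c "
from h import *
p=sensors.get_obs()['eef_pos'];print(p,goal([.5426,-.0123,.225],np.pi-.092))
t=vision.camera('top');s=vision.camera('side')
cv2.imwrite('pics/t2.png',t);cv2.imwrite('pics/s2.png',s)
tip=p-[0,0,.0785];print(proj('side',tip),proj('side',tip+[0,0,.06]),proj('top',tip))
f=lambda i,x,y:cv2.resize(i[y:y+100,x:x+100],(400,400),interpolation=2)
cv2.imwrite('pics/d2.png',np.hstack([f(t,230,140),f(s,250,120)]))"
```

```text
[ 0.54206005 -0.0132824   0.23954116] (array([-0.5,  1. , 14.5]), array([-0.   , -0.001, -0.001]))
[291.39350565 187.44708058] [292.51430049 161.87421131] [283.80241029 201.24605597]
```

View pics/d2.png

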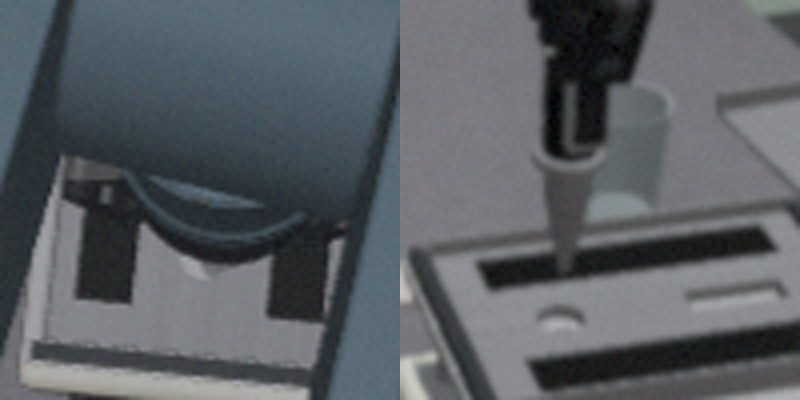

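The pin tip is at side px (291.2,188), matching the prediction of (291.4,187.4). The tray hole is just below it at (290.5,200). Lowering into the hole.

```bash
python3 -c "
from h import *
print(proj('side',np.array([.5431,-.0068,.126])),proj('side',np.array([.5426,-.0123,.126])))"
```

```text
[290.04610544 199.90028499] [290.8302246  201.28537582]
```

carry_out:
  deltas: "0 1 20 0 0 0 1;0 1 36 0 0 0 1;0 1 44 0 0 0 1;0 1 50 0 0 0 1;0 1 50 0 0 0 1"

```text
time_s: 5.8
eef_pos: [0.5426, -0.0112, 0.1901]
eef_rot: [-0.0, 0.046, 0.999, 0.0]
wrist_force: [0.5, -0.1, -2.4]
opening: 0.306
grasp_force: 60.0
```

carry_out:
  deltas: "0 -2 4 0 0 0 1;0 -4 8 0 0 0 1;0 -6 12 0 0 0 1;0 -6.5 17 0 0 0 1;0 -6.5 17 0 0 0 1"

```text
time_s: 6.42
eef_pos: [0.542, -0.0176, 0.1727]
eef_rot: [-0.0, 0.046, 0.999, 0.0]
wrist_force: [2.5, 2.5, -2.5]
opening: 0.314
grasp_force: 60.3
```

carry_out:
  deltas: "0 0 5 0 0 0 1;0 0 10 0 0 0 1;0 0 14 0 0 0 1;0 0 14 0 0 0 1"

```text
time_s: 6.92
eef_pos: [0.5422, -0.0176, 0.1587]
eef_rot: [0.0, 0.046, 0.999, 0.0]
wrist_force: [4.7, 2.8, -3.8]
opening: 0.31
grasp_force: 60.2
```

carry_out:
  deltas: "-0.7 0 4 0 0 0 1;-0.7 0 8 0 0 0 1;-0.7 0 11 0 0 0 1;-0.7 0 11 0 0 0 1"

```text
time_s: 7.42
eef_pos: [0.5427, -0.0176, 0.1478]
eef_rot: [-0.0, 0.046, 0.999, 0.0]
wrist_force: [4.7, 2.8, -3.3]
opening: 0.309
grasp_force: 60.2
```

carry_out:
  deltas: "-1 0 2 0 0 0 1;-1 0 5 0 0 0 1;-1 0 7 0 0 0 1;-1 0 8 0 0 0 1;-1 0 8 0 0 0 1"

```text
time_s: 8.05
eef_pos: [0.5434, -0.0176, 0.1415]
eef_rot: [-0.0, 0.046, 0.999, -0.0]
wrist_force: [-4.4, 4.6, 10.7]
opening: 0.31
grasp_force: 61.7
```

carry_out:
  deltas: "-0.5 0 8 0 0 0 0.3;-0.5 0 8 0 0 0 0.3;-0.5 0 8 0 0 0 0.3;0 0 -30 0 0 0 0.3;0 0 -80 0 0 0 0.3;0 0 -100 0 0 0 0.2"

```text
time_s: 8.8
eef_pos: [0.5452, -0.0184, 0.2438]
eef_rot: [0.002, 0.046, 0.999, -0.001]
wrist_force: [-0.4, -0.1, -0.6]
opening: 0.801
grasp_force: 0.0
```

```bash
python3 -c "
from h import *
p=sensors.get_obs()['eef_pos'];print(p)
s=vision.camera('side')
cv2.imwrite('pics/s3.png',s);f=s[130:280,220:420]
cv2.imwrite('pics/d3.png',cv2.resize(f,(800,600),interpolation=2))
print([b for b in blobs(s.max(2)<55,80) if 220<b[1][0]<400],proj('side',np.array([.543,-.0175,.152])))
print(goal([.4535,.2545,.24],np.pi))"
```

```text
[ 0.5451905  -0.01836731  0.24384533]
[([292, 0, 33, 9, 170], [308.6, 2.6]), ([279, 2, 44, 45, 750], [290.5, 22.9]), ([278, 47, 44, 16, 370], [297.2, 56.3]), ([278, 63, 42, 94, 2463], [298.3, 103.3]), ([271, 180, 74, 22, 592], [302.8, 188.1]), ([285, 203, 79, 17, 551], [323.0, 211.1])] [292.43599556 192.08531972]
(array([117.1, 263.4,   4.3]), array([-0.002,  0.007, -0.092]))
```

View pics/d3.png

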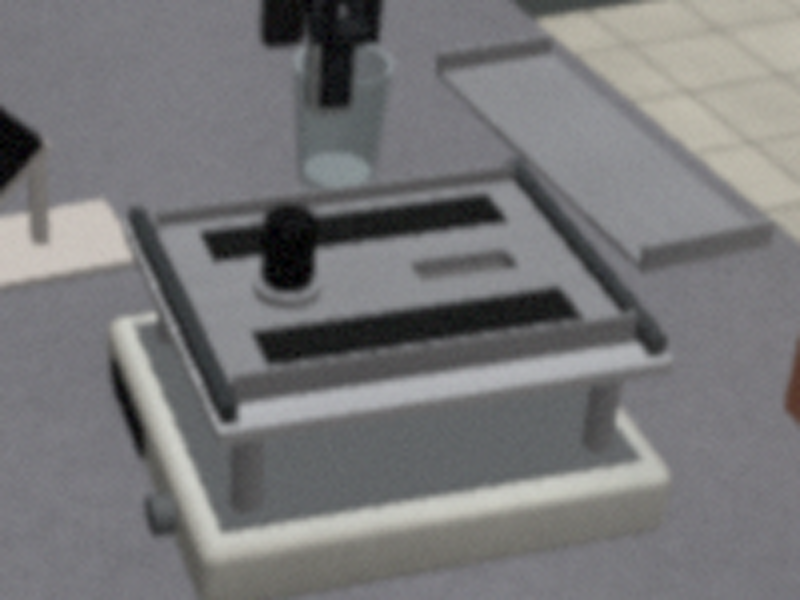

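The drift is home: its shoulder lies flat on the tray at crop (287,290), the handle is at (289,250), and the slot at (465,263) is now fully open.

Next I'll grip the toggle with the tool tilted about 20° toward the robot.

```bash
cat >> h.py <<'E'
def tilt(yaw,a): # tool down at yaw, tilted about tool y by a
    return R.from_euler('z',yaw)*R.from_euler('x',np.pi)*R.from_euler('y',a)
E
python3 -c "
from h import *
Q=tilt(np.pi,.35);print(Q.apply([0,0,1]))
print(goal([.474,.2545,.16],q=Q))"
```

```text
[-3.42897807e-01  1.57032849e-16 -9.39372713e-01]
(array([ 97.3, 265.4,  84.5]), array([ 0.014,  0.357, -0.091]))
```

carry_out:
  deltas: "20 60 0 0 0.1 -0.03 0.2;40 120 0 0 0.2 -0.06 0.2;65 180 0 0 0.3 -0.09 0.2;85 235 20 0.014 0.357 -0.091 0.2;97 265 50 0.014 0.357 -0.091 0.2;97 265 84 0.014 0.357 -0.091 0.2;97 265 84 0.014 0.357 -0.091 0.2;97 265 84 0.014 0.357 -0.091 0.2"

```text
time_s: 9.85
eef_pos: [0.472, 0.2547, 0.157]
eef_rot: [-0.177, 0.0, 0.984, 0.001]
wrist_force: [-0.2, -0.1, 0.2]
opening: 0.8
grasp_force: 0.0
```

```bash
python3 -c "
from h import *
print(sensors.get_obs()['eef_pos']);Q=tilt(np.pi,.35)
print(goal([.447,.2545,.0655],q=Q))
s=vision.camera('side');t=vision.camera('top')
f=lambda i,x,y:cv2.resize(i[y:y+110,x:x+100],(400,440),interpolation=2)
cv2.imwrite('pics/d4.png',np.hstack([f(t,120,170),f(s,175,90)]))"
```

```text
[0.47199552 0.25469256 0.15702682]
(array([-8.5, -0.4, 94.5]), array([ 0.003, -0.007, -0.   ]))
```

View pics/d4.png

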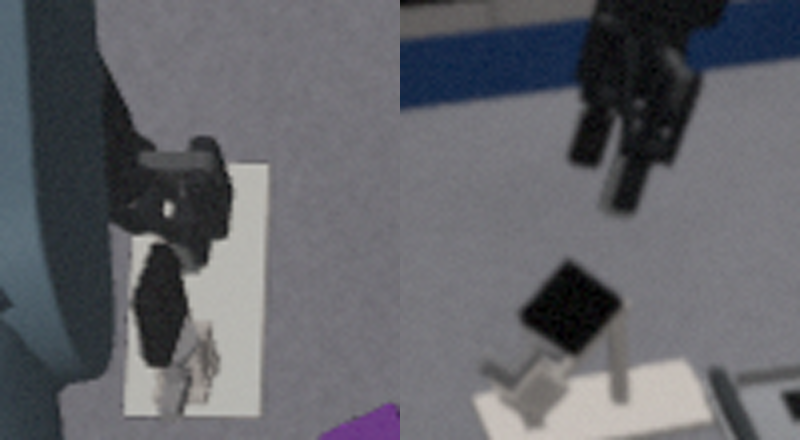

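The fingers straddle the black handle in line: top crop handle (160,305), side crop handle (570,305). Going in to grip.

carry_out:
  deltas: "-8.5 0 30 0 0 0 0.2;-8.5 0 60 0 0 0 0.2;-8.5 0 85 0 0 0 0.2;-8.5 0 94 0 0 0 0.2;-8.5 0 94 0 0 0 0.5;-8.5 0 94 0 0 0 1;-8.5 0 94 0 0 0 1;-8.5 0 94 0 0 0 1;-8.5 0 94 0 0 0 1;-8.5 0 94 0 0 0 1"

```text
time_s: 11.2
eef_pos: [0.4477, 0.2555, 0.0663]
eef_rot: [-0.176, -0.0, 0.984, 0.002]
wrist_force: [1.3, -0.7, 5.9]
opening: 0.154
grasp_force: 58.9
```

```bash
python3 -c "
from h import *
o=sensors.get_obs();print(o['eef_pos'],o['torque'])
print(goal(o['eef_pos']+[0,0,.20],q=tilt(np.pi,.35)))"
```

```text
[0.44769162 0.25548352 0.06634448] [-0.02517766 -0.03615249 -0.03577011]
(array([  69.5,    0.6, -187.5]), array([ 0.003, -0.005,  0.001]))
```

carry_out:
  deltas: "7 0 -19 0 0 0 1;21 0 -56 0 0 0 1;40 0 -108 0 0 0 1;58 0 -155 0 0 0 1;69.5 0 -187.5 0 0 0 1;69.5 0 -187.5 0 0 0 1"

```text
time_s: 11.95
eef_pos: [0.4483, 0.2551, 0.2688]
eef_rot: [-0.174, -0.0, 0.985, 0.002]
wrist_force: [-0.3, 0.2, -3.2]
opening: 0.152
grasp_force: 58.9
```

```bash
python3 -c "
from h import *
o=sensors.get_obs();print(o['eef_pos'],o['opening'],o['wrist_force'])
# pre-insert: toggle upright, tool tilted -0.435 (45deg - .35), yaw pi-.092
Q=tilt(np.pi-.092,.35-np.pi/4);zt=Q.apply([0,0,1]);print(zt)
S=np.array([.6426,-.0267,.27]);print(goal(S+.019*zt,q=Q))"
```

```text
[0.44833841 0.25513707 0.26879345] 0.15209169646349577 [-0.32807111  0.15898712 -3.18071705]
[ 0.41998777 -0.03874826 -0.90670218]
(array([-195.1, -282.6,  -55.4]), array([ 0.008, -0.785,  0.094]))
```

carry_out:
  deltas: "-30 -40 -20 0 -0.15 0.02 1;-60 -85 -40 0 -0.3 0.04 1;-95 -135 -55 0 -0.45 0.06 1;-130 -185 -55 0 -0.6 0.08 1;-165 -235 -55 0.008 -0.72 0.094 1;-190 -275 -55 0.008 -0.785 0.094 1;-195 -283 -55 0.008 -0.785 0.094 1;-195 -283 -55 0.008 -0.785 0.094 1;-195 -283 -55 0.008 -0.785 0.094 1"

```text
time_s: 13.08
eef_pos: [0.6485, -0.027, 0.2477]
eef_rot: [0.212, 0.044, 0.976, -0.01]
wrist_force: [-0.0, 0.9, -2.2]
opening: 0.157
grasp_force: 59.3
```

```bash
python3 -c "
from h import *
o=sensors.get_obs();Q=tilt(np.pi-.092,.35-np.pi/4);zt=Q.apply([0,0,1])
G=o['eef_pos']-.019*zt;print(G)
S=np.array([.6426,-.0267,.27]);print(goal(S+.019*zt,q=Q))
s=vision.camera('side');t=vision.camera('top')
cv2.imwrite('pics/t5.png',t);cv2.imwrite('pics/s5.png',s)
print('foot',proj('side',G-[0,0,.067]),'collar',proj('side',G-[0,0,.031]),proj('top',G-[0,0,.067]),'slot',proj('side',np.array([.6426,-.0267,.126])))
f=lambda i,x,y:cv2.resize(i[y:y+100,x:x+100],(400,400),interpolation=2)
cv2.imwrite('pics/d5.png',np.hstack([f(t,240,110),f(s,280,115)]))"
```

```text
[ 0.64050262 -0.02625307  0.26489161]
(array([-4.1, -0.3, -3.8]), array([-0.001, -0.008,  0.002]))
foot [338.32756571 167.03095734] collar [339.99454914 151.46074041] [290.89245535 148.55483296] slot [336.16271352 196.18093297]
```

View pics/d5.png

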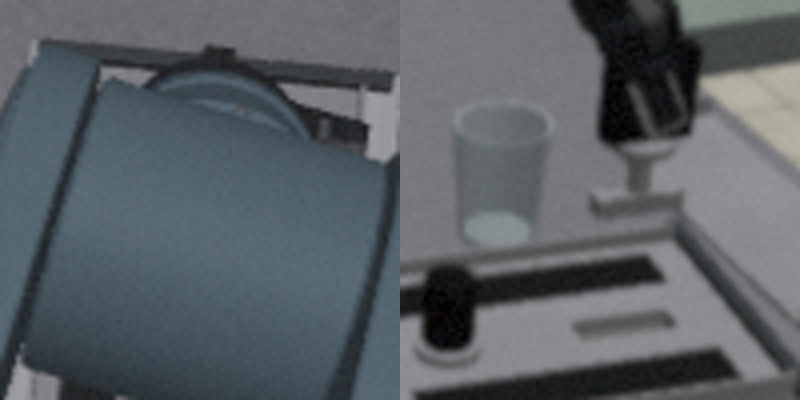

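The toggle is upright over the slot. Its foot bar is at side px (339,165.5), as predicted, with the slot at (336,196), which also matches. The bar runs parallel to the slot.

```bash
python3 -c "
from h import *
Q=tilt(np.pi-.092,.35-np.pi/4);zt=Q.apply([0,0,1])
for z in(.23,.20,.195,.18,.17,.16): print(z,goal(np.array([.6422,-.0267,z])+.019*zt,q=Q))"
```

```text
0.23 (array([13.4, -0.4, 32.8]), array([-0.001, -0.007,  0.002]))
0.2 (array([25.8, -0.3, 60.1]), array([-0.001, -0.007,  0.002]))
0.195 (array([27.9, -0.3, 64.6]), array([-0.001, -0.007,  0.002]))
0.18 (array([34.1, -0.3, 78.3]), array([-0.001, -0.007,  0.002]))
0.17 (array([38.3, -0.2, 87.4]), array([-0.001, -0.007,  0.002]))
0.16 (array([42.4, -0.2, 96.5]), array([-0.001, -0.007,  0.002]))
```

carry_out:
  deltas: "6 -0.3 16 0 -0.007 0 1;13.4 -0.3 33 0 -0.007 0 1;21 -0.3 49 0 -0.007 0 1;26 -0.3 60 0 -0.007 0 1;28 -0.3 64.5 0 -0.007 0 1;31 -0.3 71 0 -0.007 0 1;34 -0.3 78 0 -0.007 0 1;34 -0.3 78 0 -0.007 0 1"

```text
time_s: 14.18
eef_pos: [0.6498, -0.0288, 0.162]
eef_rot: [0.215, 0.045, 0.976, -0.011]
wrist_force: [0.1, -0.4, -2.9]
opening: 0.158
grasp_force: 59.3
```

```bash
python3 -c "
from h import *
Q=tilt(np.pi-.092,.35-np.pi/4);zt=Q.apply([0,0,1]);o=sensors.get_obs();print(o['eef_pos']-.019*zt,o['wrist_force'],o['torque'])
for z in(.17,.16,.157): print(z,goal(np.array([.6422,-.0267,z])+.019*zt,q=Q))"
```

```text
[ 0.64186345 -0.02807514  0.17926758] [ 0.08902289 -0.4035     -2.92503665] [0.02635623 0.34146059 0.03344373]
0.17 (array([3.7, 1.4, 8.5]), array([-0.002, -0.001,  0.001]))
0.16 (array([ 7.9,  1.4, 17.6]), array([-0.002, -0.001,  0.001]))
0.157 (array([ 9.2,  1.4, 20.3]), array([-0.002, -0.001,  0.001]))
```

carry_out:
  deltas: "2 1 4 0 0 0 1;4 1 8.5 0 0 0 1;6 1 13 0 0 0 1;8 1 17.5 0 0 0 1;9 1 20 0 0 0 1;9 1 20 0 0 0 1"

```text
time_s: 14.92
eef_pos: [0.6508, -0.028, 0.141]
eef_rot: [0.216, 0.045, 0.975, -0.011]
wrist_force: [1.3, 0.3, -1.5]
opening: 0.159
grasp_force: 59.4
```

```bash
python3 -c "
from h import *
Q=tilt(np.pi-.092,.35-np.pi/4);zt=Q.apply([0,0,1]);o=sensors.get_obs();print(o['eef_pos']-.019*zt,o['wrist_force'],o['torque'])
for z in(.157,.155,.25): print(z,goal(np.array([.6422,-.0267,z])+.019*zt,q=Q))"
```

```text
[ 0.64279675 -0.02725135  0.15819804] [ 1.30517527  0.27709587 -1.49299925] [0.00246439 0.25328285 0.02263134]
0.157 (array([1.1, 0.5, 0.8]), array([-0.002,  0.   ,  0.001]))
0.155 (array([1.9, 0.5, 2.6]), array([-0.002,  0.   ,  0.001]))
0.25 (array([-38.2,   0.3, -83.5]), array([-0.002,  0.   ,  0.001]))
```

carry_out:
  deltas: "0.5 0.5 1.5 0 0 0 1;0.5 0.5 1.5 0 0 0 0.5;0.5 0.5 1.5 0 0 0 0.5;0.5 0.5 1.5 0 0 0 0.5;0 0 -30 0 0 0 0.5;0 0 -70 0 0 0 0.5;0 0 -100 0 0 0 0.5;0 0 -100 0 0 0 0.5"

```text
time_s: 15.92
eef_pos: [0.6097, -0.0241, 0.2347]
eef_rot: [0.218, 0.045, 0.975, -0.012]
wrist_force: [0.4, -0.3, -0.2]
opening: 0.503
grasp_force: 0.0
```

```bash
python3 -c "
from h import *
o=sensors.get_obs();print(o['eef_pos'])
print(goal([.6426,-.0267,.245],np.pi-.092), o['q'])
s=vision.camera('side');G=np.array([.6426,-.0267,.157]);print(proj('side',G))
cv2.imwrite('pics/s6.png',s)
print([b for b in blobs(s[120:230,240:400].max(2)<55,60)])
cv2.imwrite('pics/d6.png',cv2.resize(s[110:220,250:400],(750,550),interpolation=2))"
```

```text
[ 0.60972464 -0.02413801  0.23471036]
(array([-34.2,   0.4,   4.8]), array([-0.003,  0.441,  0.001])) [-0.27356902 -0.02125953  1.88061394  0.09905619  0.84976791 -1.80202747]
[337.49693912 183.87600198]
[([62, 0, 32, 39, 588], [79.9, 15.5]), ([32, 52, 104, 35, 1017], [79.0, 66.4]), ([44, 83, 80, 17, 553], [83.0, 91.1])]
```

View pics/d6.png

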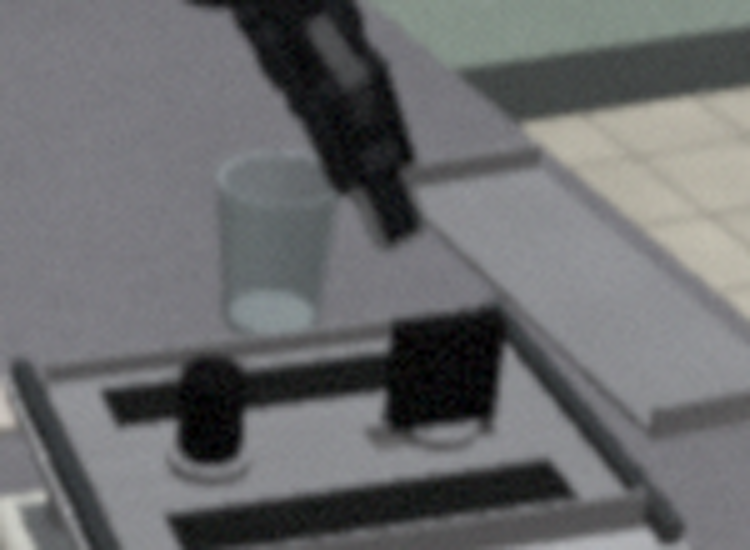

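The toggle hangs by its collar: the handle is at px (338.8,184.4) and the collar is on the tray at crop (445,440). The tool goes upright above it.

carry_out:
  deltas: "-10 0 0 0 0.15 0 0.5;-25 0.4 3 0 0.3 0 0.5;-36 0.4 4 0 0.441 0 0.5;-36 0.4 4 0 0.441 0 0.5;-36 0.4 4 0 0.441 0 0.5;-36 0.4 4 0 0.441 0 0.5"

```text
time_s: 16.73
eef_pos: [0.6419, -0.0263, 0.2429]
eef_rot: [-0.003, 0.046, 0.999, -0.001]
wrist_force: [0.3, 0.3, -0.8]
opening: 0.498
grasp_force: 0.0
```

```bash
python3 -c "
from h import *
o=sensors.get_obs();print(o['eef_pos'],o['q'])
print(goal([.6445,-.0267,.140],np.pi-.092))"
```

```text
[ 0.64185617 -0.02631794  0.2428748 ] [-0.22403421  0.32327781  1.40904449 -0.00273769  1.41427401 -1.70246611]
(array([-3.200e+00,  1.000e-01,  1.029e+02]), array([-0.002, -0.005,  0.   ]))
```

carry_out:
  deltas: "-3 0 40 0 -0.005 0 0.5;-3 0 75 0 -0.005 0 0.5;-3 0 95 0 -0.005 0 0.5;-3 0 103 0 -0.005 0 0.5;-3 0 103 0 -0.005 0 1;-3 0 103 0 -0.005 0 1;-3 0 103 0 -0.005 0 1;-3 0 103 0 -0.005 0 1;-3 0 103 0 -0.005 0 1"

```text
time_s: 17.85
eef_pos: [0.6462, -0.0273, 0.1417]
eef_rot: [0.001, 0.046, 0.999, -0.001]
wrist_force: [-0.6, -0.3, 5.6]
opening: 0.153
grasp_force: 59.6
```

carry_out:
  deltas: "0 0 -1 0 0 0.18 1;0 0 -1 0 0 0.36 1;0 0 -1 0 0 0.54 1;0 0 -1 0 0 0.72 1;0 0 -1 0 0 0.9 1;0 0 -1 0 0 1.08 1;0 0 -1 0 0 1.26 1;0 0 -1 0 0 1.44 1;0 0 -1 0 0 1.571 1;0 0 -1 0 0 1.571 1;0 0 -1 0 0 1.571 1"

```text
time_s: 19.23
eef_pos: [0.6456, -0.0271, 0.1417]
eef_rot: [0.001, 0.738, 0.675, -0.001]
wrist_force: [0.3, 1.4, 5.4]
opening: 0.158
grasp_force: 59.3
```

```bash
python3 -c "
from h import *
o=sensors.get_obs();print(o['q'],o['torque'],goal([.6445,-.0267,.1415],np.pi/2-.092))
s=vision.camera('side')
cv2.imwrite('pics/d7.png',cv2.resize(s[130:280,240:400],(640,600),interpolation=2))"
```

```text
[-0.22416299  0.42088087  1.49111868 -0.00224503  1.22892001 -0.1336619 ] [ 0.04202204  0.0581491  -0.00475982] (array([ 0.3, -1.1,  0.2]), array([0.   , 0.002, 0.002]))
```

View pics/d7.png

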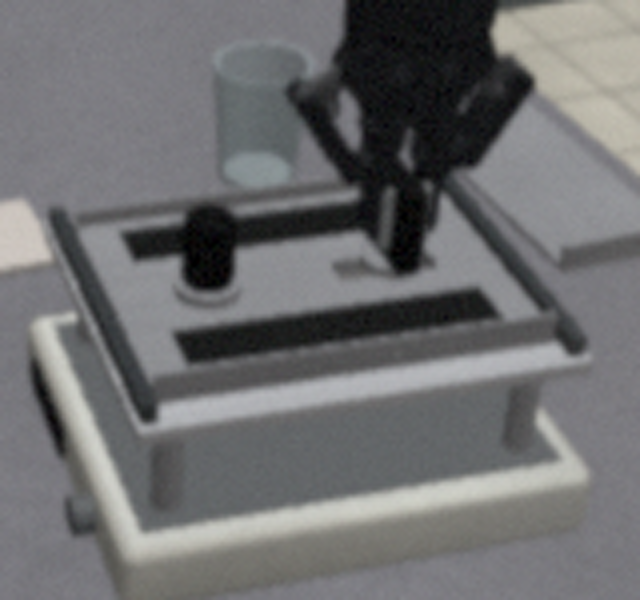

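The toggle has turned: the handle at crop (405,225) now lies across the slot (335–435,268), with the collar on the tray. Releasing and backing off upward.

carry_out:
  deltas: "0 0 0 0 0 0 0.5;0 0 0 0 0 0 0.5;0 0 0 0 0 0 0.5;0 0 -20 0 0 0 0.5;0 0 -60 0 0 0 0.5;0 0 -110 0 0 0 0.5;-150 0 -150 0 0 0 0.5;-200 0 -150 0 0 0 0.5;-250 0 -150 0 0 0 0.5;-250 0 -150 0 0 0 0.5"

```text
time_s: 20.52
eef_pos: [0.6225, -0.2739, 0.2937]
eef_rot: [0.002, 0.739, 0.674, -0.001]
wrist_force: [1.6, 0.4, -0.5]
opening: 0.501
grasp_force: 0.0
```

```bash
python3 -c "
from h import *
print(sensors.get_obs()['eef_pos'])
s=vision.camera('side');t=vision.camera('top')
f=lambda i,x,y:cv2.resize(i[y:y+140,x:x+100],(400,560),interpolation=2)
cv2.imwrite('pics/d8.png',np.hstack([f(t,240,115),f(s,270,130)]))"
```

```text
[ 0.62254589 -0.27390175  0.29368569]
```

View pics/d8.png

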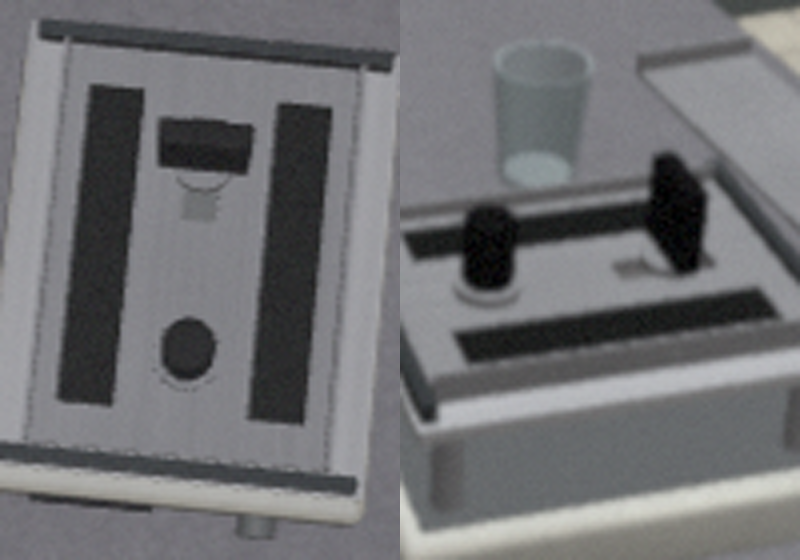

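Both views show the finished state. The drift is home at (187,348), and the toggle's handle lies square across the slot at (206,145) with the collar flat. The beaker is untouched and the robot is clear.

```bash
python3 -c "
from bench import ctrl
print(ctrl.hand_in())"
```

```text
the job is handed in; nothing more can be done
None
```

I handed the job in at about 20.6 s: the drift is fully home, the tray is in line, and the toggle hangs by its collar, turned a quarter turn with its handle square across the slot and released; the foot itself is hidden under the platform, and the bottle and beaker were left alone.

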